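# Stand the test meter on the reading stand

## Robot

A 6-joint arm with a two-finger parallel gripper is mounted at the origin on the work surface. World frame = base frame: x ahead of the robot, y to its left, z up, the work surface at z = 0. Lengths are in mm, angles in rad, forces in N, time in s.
With the tool pointing down it reaches from about 275 to 750 mm from the base axis. Payload 10.2 kg.
Tool frame: the origin (TCP) lies midway between the tips of the shut fingers; the grasp point (between the pads) lies 19 mm behind it; z points along the fingers, y is the direction in which the jaws open and shut (so a half turn about z gives the same grasp; the last joint's range is limited). The gripper opens to 85 mm and grips with 20 to 120 N. Pads are 22 mm wide; open, the fingers measure 114 mm over their backs; the gripper's body (76 mm by 85 mm) begins 54 mm behind the grasp point. The pads swing forward as they close: fully open they stand 13 mm farther back than shut.
Start: joints at [-1.524, 0.313, 1.498, -0, 1.331, -0.223], TCP at [139.919, -506.017, 231.294] pointing down, gripper open.
Joint ranges: [-2.94, 2.94], [-0.97, 2.17], [0.19, 2.56], [-1.23, 4.37], [0.02, 3.11], [-2.88, 2.88]. Speed limits (rad/s): [2.39, 2.39, 3.01, 3.14, 3.14, 3.14].

## Interface

Orientations are given as a unit quaternion [w, x, y, z].
In Python, from rig import sense, capture, finish_job, search_frame, trace gives the robot as it stands.
- The arm moves only by the tool arm_command, never from a script. Its argument "steps" is one flat list of numbers, 5 for each row, row after row: the shift along the world's x, y, z in units of 50 mm (1.0 is 50 mm), then the turn about the world's z in units of 5 degrees (1.0 is 5 degrees), then the opening in per cent of the stroke, from 0 (shut) to 100 (fully open). In form: [dx, dy, dz, twist, fingers, dx, dy, dz, twist, fingers, ...]. A call has 1 to 5 rows; each row shifts and turns the commanded pose from where the row before left it; what a row does not reach is not made up. A row lasts 1/8 s, in which the tool goes at most 62.5 mm and 10.7 degrees, less where a joint would pass 70% of its speed; a pose out of reach is approached as far as the arm can. A call is refused whole if a number of a shift passes 1 or a number of a turn 1, either way. A call with a gripper value outside its range is refused whole. The fingers move at their own pace and stop on an object; "grip_force" is the grip in N (left out, the last holds). Time passes only in rows, so rows that do not move let the fingers close. It gives the time, the measured TCP pose, the force and the opening at its end, in the units of the state.
- sense(): the state, without advancing time (a new reading comes with each control period).
- capture(name): name is "side" or "top" or "wrist"; returns a dict with "frame" (400x640x3 uint8, blue, green, red), "fov_y" (degrees; the focal length in pixels is half the picture's height over the tangent of half this angle, whatever the lens; pixels are square), "cx", "cy" (the principal point, pixels), "extrinsics" (4x4, takes a point from world to camera coordinates). Camera axes: x right, y down, z forward; pixel columns grow to the right and rows downward; lengths in mm; the calibration is good to about 2 mm. A picture is of the moment at which its call begins. There is no depth.
- finish_job(): hands the job in, once; it reports no verdict.
Trained networks look in a picture, given as the dict that the camera call returned (one of the last four; its "shot" number tells which), for a name from the list of things; names that differ only in an ending like _2 or _b are one class to them, and where a whole thing is asked for, a point or a joint stands for the part that bears it (a point fixed in the world has none). Each returns a list of dicts, best first, with "score" (0 to 1); they miss things now and then, are a little off and sometimes report something else, mostly with a low value. They report only what shows in the picture. A call takes as long as a camera call. They do not tell look-alikes from the thing itself.
- search_frame(picture, target): "point" ([x, y, z] in mm, in world coordinates, good to about 4 mm: the middle of the surface that is visible of it).
- trace(picture, target): "mask" (400x640 bool, what is visible of it).
The state is a dict: "time_s": time; "joints": joint angles; "dq": joint speeds; "tau": joint torques, N m; "eef_pos": TCP position; "ee_rot": TCP orientation; "force": force on the tool from outside, world axes, zero at the start; "wrist_torque": the same for the moment, N m; "grip_width": opening from 0.0 (shut) to 1.0 (fully open).
Only numpy, scipy, OpenCV 4.12 (cv2) and the standard library are available. Lean on these libraries where they do the work, as an engineer would, in place of code of your own. Each camera call takes 0.05 s, during which the arm holds its last target. There are 200 camera calls.

## Task

Pull the handheld test meter straight up out of its charging dock, where spring catches hold it, and stand it on the narrow raised ledge of the reading stand: foot down and wholly on the ledge, leaning back flat against the backrest, its screen facing outward, away from the backrest. Set it down rather than dropping it, let go, and leave the other things on the bench where they are.

Things in the scene. Friction and masses are not known exactly. Their poses are not given: they have to be found in the camera images.
- meter: grey handheld meter, 32 (x) by 50 (y) by 125 mm tall (z), 0.2 kg. Origin: centre of its underside (foot); x out of its front face (screen, dial). Starts standing in the dock, foot 12 mm above the table, lower 30 mm in the pocket; above that its plain sides, 50 mm apart, are free to grip. Sprung rollers hold it by a groove 22 mm above the foot; pulling it out takes about 10 to 15 N
- meter_screen (a point): middle of the meter's screen, on its front face, 100 mm above the foot
- meter_top (a point): centre of the meter's top end, 125 mm above the foot
- dock: charging dock fixed to the table: black base 100 (x) by 84 (y) by 12 mm, with a grey-walled pocket 35 by 53 mm inside, 59 by 70 mm outside, walls up to 42 mm above the table. Origin on the table under the pocket's centre; x is the way the meter's screen faces, z up
- stand: foot of the reading stand, fixed to the table: dark steel plate 110 mm (x) by 100 mm (y), 8 mm thick, with a post 16 mm thick. Origin on the table at its centre; x is the way the stand faces, z up
- rest: aluminium ledge and backrest on the stand, leaning back 0.35 rad: z up along the backrest, x out of its front, y along the ledge. Origin 88 mm above the table, on the ledge's top where the centre of the meter's foot belongs. Ledge: y -38 to 38 mm, x -16 to +20 mm, 5 mm thick, no lip. Backrest: front face at x = -16 mm, 50 mm wide, 4 mm thick, up to z = 78 mm
- light_a: black round stage light lying face up, a bystander: 130 mm across, 82 mm tall, knobs on both sides out to 76 mm from its middle; origin at the centre of its underside
- light_b: black round stage light lying face up, a bystander: 130 mm across, 82 mm tall, knobs on both sides out to 76 mm from its middle; origin at the centre of its underside
- light_c: black round stage light lying face up, a bystander: 130 mm across, 82 mm tall, knobs on both sides out to 76 mm from its middle; origin at the centre of its underside
- cup: blue plastic cup, a bystander, 72 mm across, 95 mm tall; origin at the centre of its underside
- driver: screwdriver lying on the table, a bystander, about 200 mm long; x along it towards the tip
- board: small green circuit board lying on the table, a bystander, 75 by 55 mm, up to 18 mm high; origin at the centre of its underside
- radio: black two-way radio lying on its back, a bystander, 105 by 52 by 30 mm with a stub aerial; origin at the centre of its underside
- jar: amber glass jar, a bystander, 56 mm across, 70 mm tall; origin at the centre of its underside
Mind the look-alikes: they are no part of the job. What is shaped like the meter but pink or red is not meant.

How it is judged (in metres and radians):
On the way:
1. the meter is pulled clear of the dock (foot at least 60 mm above the table) (z of meter in the frame of dock above 0.06 m), for 0.2 s.
At the end, for the whole second after the job is handed in: The meter stands released and still on the ledge: foot centre within 9 mm of the rest origin in depth, 14 mm sideways, -5 to +6 mm above the ledge; length and width within 0.15 rad of the rest's z and y; top end up, screen away from the backrest (x of meter in the frame of rest between -0.009 and 0.009 m and y of meter in the frame of rest between -0.014 and 0.014 m and z of meter in the frame of rest between -0.005 and 0.006 m and x of meter_screen in the frame of rest above 0.008 m and z of meter_top in the frame of rest above 0.115 m and angle between the z axis of meter and the z axis of rest, either way round below 0.15 rad and angle between the y axis of meter and the y axis of rest, either way round below 0.15 rad and linear speed of meter below 0.02 m/s and contact force between meter and the fingers below 0.1 N); the robot touches nothing.
It fails at once if the meter is dropped (moves faster than 0.5 m/s while the fingers do not hold it, a fall of about 13 mm) (contact force between meter and the fingers below 0.1 N and linear speed of meter above 0.5 m/s).
It fails at once if a bystander is moved by more than 30 mm (distance of any of light_a, light_b, light_c, cup, driver, board, radio, jar from where it was at the start of the episode above 0.03 m).
It also fails if it takes over 43 s, if anything falls off the work surface, if the arm or the gripper's body presses on something with over 40 N, if the wrist force passes 120 N, or if a joint passes its speed limit or range.

## Working session

There is one attempt and no reset: what is moved stays moved. The work goes in short steps, Python scripts to look and compute and a tool call to move; the robot and the scene stay as the last step left them, time stands still between calls to the robot, and variables do not carry over. Pictures are saved under pics/ and viewed, on a budget of 10 in all, crops included, one or two more only if the job needs it, and the job is handed in when it is done.

Besides the shell and the picture viewer there is one more tool, called after "Emit:" by a JSON object that holds its "fn" and its "kwargs". arm_command: Moves the arm, as the interface text tells. Its arguments: {"type":"object","properties":{"steps":{"type":"array"},"grip_force":{"type":"number"}},"required":["steps"]}

```bash
mkdir -p pics
cat > h.py <<'E'
import numpy as np, cv2
from rig import sense, capture, finish_job, search_frame, trace
def K(p):
    f=p["frame"].shape[0]/2/np.tan(np.radians(p["fov_y"])/2); return f,p["cx"],p["cy"]
def proj(p,X):
    X=np.atleast_2d(X); E=np.array(p["extrinsics"]); c=X@E[:3,:3].T+E[:3,3]; f,cx,cy=K(p)
    return np.c_[f*c[:,0]/c[:,2]+cx, f*c[:,1]/c[:,2]+cy]
def back(p,uv,z):
    "pixel -> world point on plane z"
    E=np.array(p["extrinsics"]); f,cx,cy=K(p); R=E[:3,:3]; o=-R.T@E[:3,3]
    d=R.T@np.array([(uv[0]-cx)/f,(uv[1]-cy)/f,1]); return o+d*(z-o[2])/d[2]
E
python3 - <<'E'
from h import *
s=sense(); print(s)
ps={n:capture(n) for n in("side","top")}
for n,p in ps.items():
    print(n,p["fov_y"],p["cx"],p["cy"],np.round(p["extrinsics"],3).tolist())
    for t in("meter","dock","stand","rest","meter_screen","light_a","cup","radio","jar"):
        print(t,[(np.round(d["point"]).tolist(),round(d["score"],2)) for d in search_frame(p,t)])
cv2.imwrite("pics/a.png",np.vstack([ps["side"]["frame"],ps["top"]["frame"]])[:, :])
im=cv2.imread("pics/a.png"); cv2.imwrite("pics/side.png",ps["side"]["frame"]);cv2.imwrite("pics/top.png",ps["top"]["frame"])
E
```

```text
{'time_s': 0.0, 'joints': array([-1.52438998e+00,  3.13462180e-01,  1.49842517e+00,  5.09229160e-06,
        1.33097399e+00, -2.23361084e-01]), 'dq': array([ 0.00033288, -0.0013646 , -0.00024567, -0.00053175,  0.00082734,
       -0.00020068]), 'tau': array([ 5.99715950e-04, -4.12269974e+01, -2.59739542e+01, -1.84370192e-04,
        4.19706601e-03, -1.52877271e-05]), 'eef_pos': array([ 139.91386775, -505.75838251,  230.73331781]), 'ee_rot': array([-6.31643555e-04,  9.90916857e-01,  1.34474456e-01,  5.85150498e-05]), 'force': array([ 0.62234319, -0.31652511,  0.02832985]), 'wrist_torque': array([-0.03805641, -0.01255372, -0.00928614]), 'grip_width': 1.0030040399012512}
side 53.013409192588455 311.87546941433783 200.52854168624532 [[-0.966, -0.258, -0.02, 605.482], [-0.117, 0.507, -0.854, 187.944], [0.23, -0.823, -0.52, 1228.104], [0.0, 0.0, 0.0, 1.0]]
meter [([424.0, -246.0, 69.0], 0.67), ([684.0, -169.0, 75.0], 0.57), ([570.0, -222.0, 101.0], 0.51)]
dock [([564.0, -216.0, 27.0], 0.78)]
stand [([547.0, 184.0, 6.0], 0.76)]
rest [([542.0, 189.0, 94.0], 0.86), ([545.0, 492.0, 85.0], 0.53)
[... 499 characters left out ...]
0.194, -0.008, -0.981, 1378.699], [0.0, 0.0, 0.0, 1.0]]
meter [([563.0, -244.0, 137.0], 0.76), ([416.0, -250.0, 125.0], 0.54), ([674.0, -190.0, 114.0], 0.53)]
dock [([547.0, -238.0, 25.0], 0.8)]
stand [([537.0, 163.0, 6.0], 0.66), ([552.0, 459.0, 84.0], 0.24), ([695.0, 367.0, 31.0], 0.17)]
rest [([544.0, 174.0, 89.0], 0.74)]
meter_screen [([419.0, -252.0, 126.0], 0.68), ([677.0, -190.0, 123.0], 0.66), ([558.0, -242.0, 138.0], 0.63), ([542.0, -478.0, 80.0], 0.29)]
light_a [([549.0, 458.0, 81.0], 0.94), ([542.0, -475.0, 78.0], 0.63), ([794.0, 22.0, 87.0], 0.6)]
cup [([442.0, -8.0, 14.0], 0.56)]
radio [([694.0, 366.0, 27.0], 0.83), ([444.0, -6.0, 14.0], 0.17)]
jar [([688.0, -355.0, 68.0], 0.7)]
```

View images.

View pics/side.png

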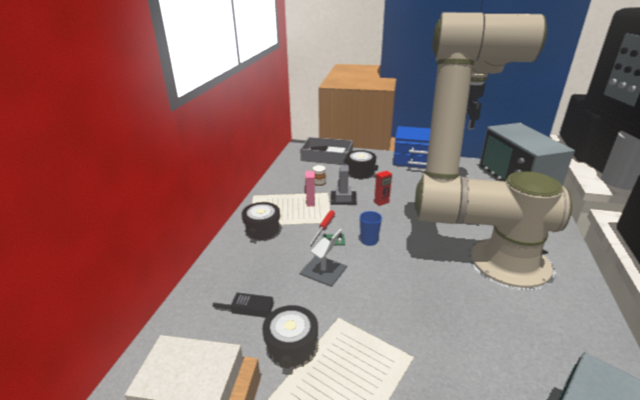

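View pics/top.png

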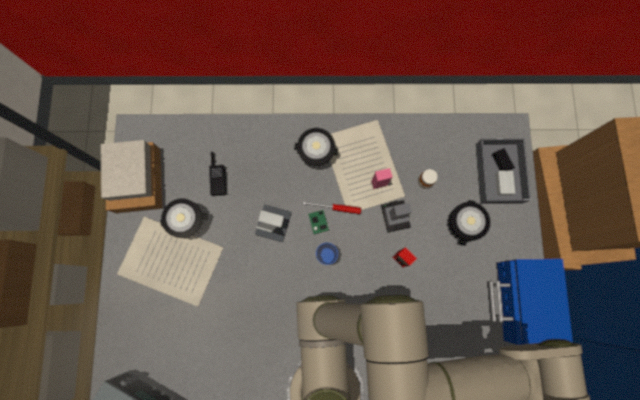

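Run:
```python
from h import *
S=cv2.imread("pics/side.png");T=cv2.imread("pics/top.png")
c=lambda I,u,v:cv2.resize(I[v-30:v+30,u-40:u+40],(400,300),interpolation=cv2.INTER_CUBIC)
cv2.imwrite("pics/crop.png",np.vstack([np.hstack([c(S,344,183),c(S,322,252)]),np.hstack([c(T,397,210),c(T,273,222)])]))
```

```text
(no output)
```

View pics/crop.png

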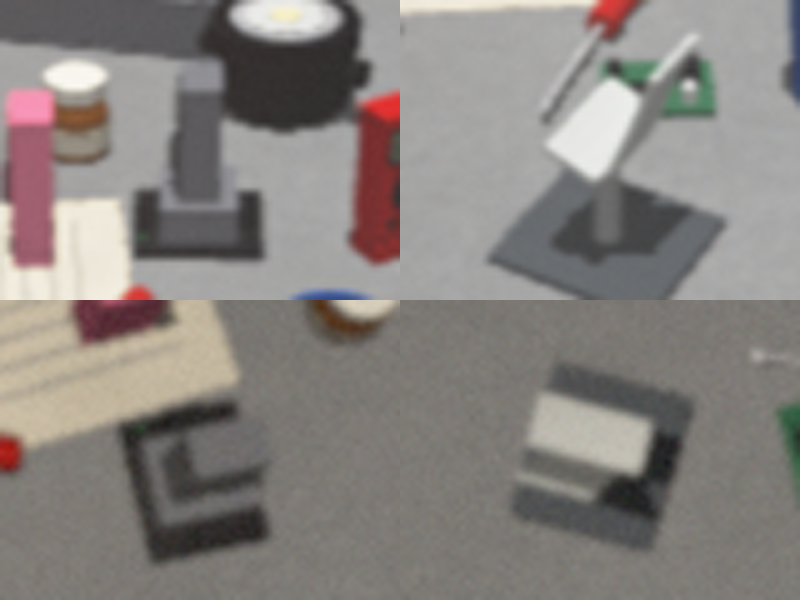

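Candidates: the grey one in the dock (side 344,183 / top 398,210), the pink one (side 310,188) and the red one (side 383,188). Only the grey one standing in the dock fits, and the enlarged crop confirms it. Its front faces roughly world +x, at about +14° yaw. The ledge is on the +x side of its backrest, so the stand faces +x at about −15° yaw. Now moving above the dock.

Emit:
{"fn": "arm_command", "kwargs": {"steps": [0.9,0.6,0.2,0,100,0.9,0.6,0.2,0,100,0.9,0.6,0,0,100,0.9,0.6,0,0,100,0.9,0.6,0,0,100], "grip_force": 60}}

```text
time_s: 1.62
eef_pos: [366.2, -354.9, 251.5]
ee_rot: [0.0, 0.991, 0.134, 0.0]
force: [-0.0, -0.9, 0.8]
grip_width: 1.002
```

Emit:
{"fn": "arm_command", "kwargs": {"steps": [0.9,0.6,0.2,0,100,0.9,0.6,0.2,0,100,0.9,0.6,0,0,100,0.8,0.5,0,0,100,0,0,0,0,100]}}

```text
time_s: 2.25
eef_pos: [541.6, -239.1, 270.7]
ee_rot: [-0.0, 0.991, 0.136, -0.0]
force: [-1.2, -1.1, -0.2]
grip_width: 1.0
```

Run:
```python
from h import *
s=sense(); print(s["time_s"],s["eef_pos"],s["ee_rot"],s["joints"])
p=capture("wrist"); print(p["fov_y"],p["cx"],p["cy"],np.round(p["extrinsics"],3).tolist())
for t in("meter","meter_screen","dock"):
    print(t,[(np.round(d["point"]).tolist(),round(d["score"],2)) for d in search_frame(p,t)])
np.save("w1.npy",p,allow_pickle=True)
cv2.imwrite("pics/w1.png",p["frame"])
```

```text
2.25 [ 541.64133962 -239.08418869  270.66803951] [-3.26899029e-04  9.90666216e-01  1.36309708e-01 -7.32933570e-05] [-6.13569333e-01  4.42124866e-01  1.21220348e+00  3.79595160e-04
  1.48781734e+00  6.83724631e-01]
61.61667229409208 324.80194559028575 203.08670430143704 [[0.271, -0.962, -0.001, -376.651], [-0.925, -0.261, 0.276, 390.472], [-0.265, -0.074, -0.961, 543.013], [0.0, 0.0, 0.0, 1.0]]
meter [([430.0, -251.0, 108.0], 0.72), ([671.0, -197.0, 122.0], 0.57)]
meter_screen [([668.0, -198.0, 123.0], 0.87), ([570.0, -243.0, 136.0], 0.83), ([430.0, -255.0, 114.0], 0.73)]
dock [([600.0, -235.0, 34.0], 0.83)]
```

View pics/w1.png

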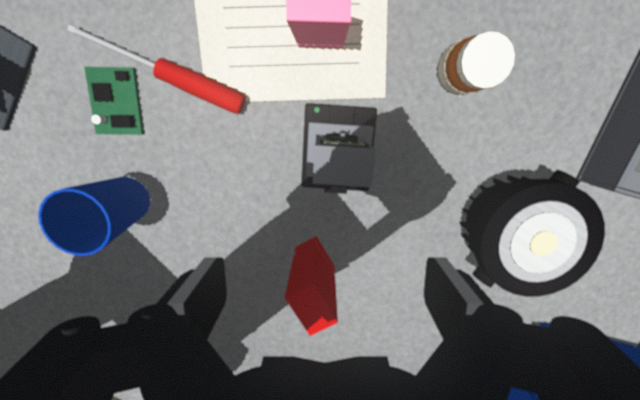

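```bash
cat >> h.py <<'E'
def box(x0,x1,y0,y1,z0,z1):
    return np.array([[x,y,z] for x in(x0,x1) for y in(y0,y1) for z in(z0,z1)],float)
EDG=[(i,j) for i in range(8) for j in range(i+1,8) if bin(i^j).count("1")==1]
def Rz(a): c,s=np.cos(a),np.sin(a); return np.array([[c,-s,0],[s,c,0],[0,0,1]])
def Ry(a): c,s=np.cos(a),np.sin(a); return np.array([[c,0,s],[0,1,0],[-s,0,c]])
def draw(img,p,B,off,k,col):
    q=((proj(p,B)-off)*k).astype(int)
    for i,j in EDG: cv2.line(img,tuple(map(int,q[i])),tuple(map(int,q[j])),col,1,cv2.LINE_AA)
E
python3 - <<'E'
from h import *
p=np.load("w1.npy",allow_pickle=True).item()
off=np.array([270,80]);k=5
im=cv2.resize(p["frame"][80:200,270:420],None,fx=k,fy=k,interpolation=cv2.INTER_CUBIC)
R=Rz(np.radians(15));t=np.array([560,-240,0])
for B,c in((box(-50,50,-42,42,0,12),(0,255,255)),(box(-16,16,-25,25,12,137),(0,255,0)),(box(-29.5,29.5,-35,35,42,42),(255,0,255))):
    draw(im,p,B@R.T+t,off,k,c)
cv2.imwrite("pics/w1c.png",im)
E
```

```text
(no output)
```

View pics/w1c.png

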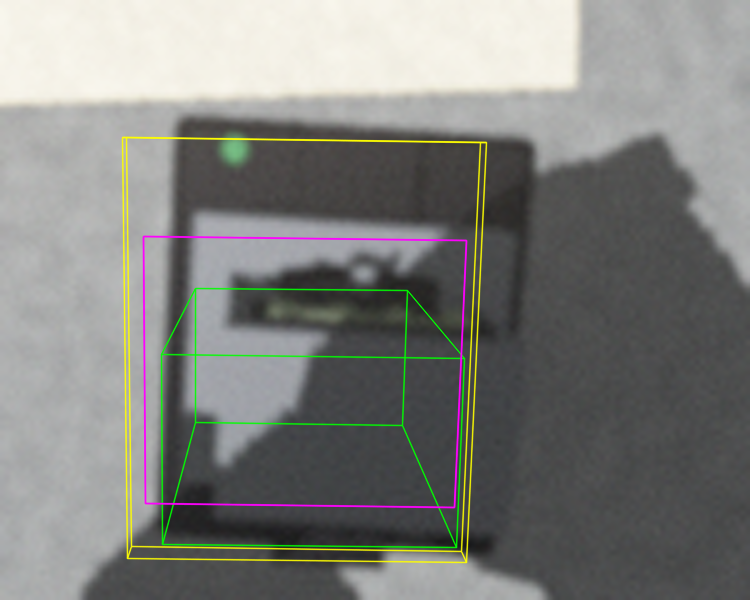

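Run:
```python
from h import *
from scipy.optimize import least_squares
p=np.load("w1.npy",allow_pickle=True).item()
off=np.array([270,80])
for n,uv,z in(("farL",(178,120),12),("farR",(533,140),12),("scrL",(232,325),137),("topfrontL",(187,325),137),("topfrontR",(512,335),137),("topbackL",(170,520),137),("topbackR",(490,545),137)):
    print(n,back(p,off+np.array(uv)/5,z).round(1))
a=back(p,off+np.array((178,120))/5,12);b=back(p,off+np.array((533,140))/5,12)
d=a-b; L=np.linalg.norm(d); yaw=np.arctan2(-d[0],d[1]); print("width",L,"yaw",np.degrees(yaw))
c=(a+b)/2-50*np.array([np.cos(yaw),np.sin(yaw),0]); print("dock",c)
s=sense(); o=s["ee_rot"]; print(proj(p,s["eef_pos"]))
t=np.array([c[0],c[1],0]);R=Rz(yaw);k=5
im=cv2.resize(p["frame"][80:200,270:420],None,fx=k,fy=k,interpolation=cv2.INTER_CUBIC)
for B,cc in((box(-50,50,-42,42,0,12),(0,255,255)),(box(-16,16,-25,25,12,137),(0,255,0)),(box(-29.5,29.5,-35,35,42,42),(255,0,255))):
    draw(im,p,B@R.T+t,off,k,cc)
S=cv2.imread("pics/side.png")
q=capture("side"); S=q["frame"]
o2=np.array([314,150]); im2=cv2.resize(S[150:220,314:374],None,fx=8,fy=8,interpolation=cv2.INTER_CUBIC)
for B,cc in((box(-50,50,-42,42,0,12),(0,255,255)),(box(-16,16,-25,25,12,137),(0,255,0))):
    draw(im2,q,B@R.T+t,o2,8,cc)
cv2.imwrite("pics/w1d.png",np.hstack([cv2.resize(im,(400,320)),cv2.resize(im2,(274,320))]))
```

```text
farL [ 604.7 -197.9   12. ]
farR [ 622.6 -277.8   12. ]
scrL [ 576.9 -221.6  137. ]
topfrontL [ 574.8 -214.5  137. ]
topfrontR [ 587.8 -266.3  137. ]
topbackL [ 542.5 -220.2  137. ]
topbackR [ 553.  -273.6  137. ]
width 81.93238325015051 yaw 12.654718952162586
dock [ 564.84687778 -248.8061114    12.        ]
[[329.36618716 266.21432743]]
```

View pics/w1d.png

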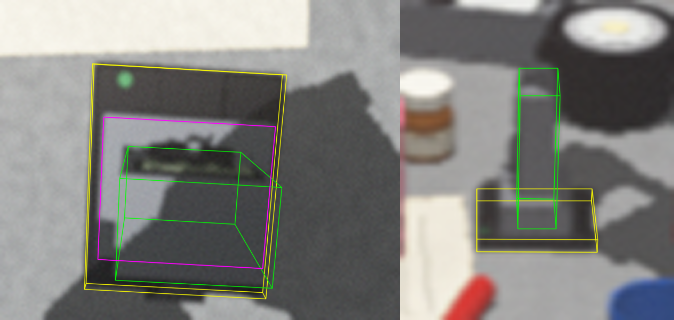

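Emit:
{"fn": "arm_command", "kwargs": {"steps": [0.5,-0.12,-0.3,-0.5,100,0,0,-0.7,0,100,0,0,-0.9,0,100,0,0,-0.9,0,100,0,0,-0.9,0,100]}}

```text
time_s: 3.12
eef_pos: [564.2, -247.9, 85.3]
ee_rot: [0.0, 0.994, 0.112, 0.0]
force: [0.2, -0.8, 0.0]
grip_width: 1.001
```

Emit:
{"fn": "arm_command", "kwargs": {"steps": [0,0,0,0,100,0,0,0,0,40,0,0,0,0,0,0,0,0,0,0,0,0,0,0,0], "grip_force": 60}}

```text
time_s: 3.75
eef_pos: [565.8, -247.8, 88.8]
ee_rot: [0.001, 0.994, 0.113, 0.002]
force: [-1.3, -0.5, 7.4]
grip_width: 0.581
```

Emit:
{"fn": "arm_command", "kwargs": {"steps": [0,0,0,0,0,0,0,0,0,0,0,0,0,0,0]}}

```text
time_s: 4.12
eef_pos: [565.9, -247.8, 88.8]
ee_rot: [0.001, 0.994, 0.113, 0.002]
force: [-1.2, -1.1, 6.5]
grip_width: 0.583
```

Emit:
{"fn": "arm_command", "kwargs": {"steps": [0,0,0.15,0,0,0,0,0.2,0,0,0,0,0.2,0,0,0,0,0.3,0,0,0,0,0.3,0,0]}}

```text
time_s: 4.75
eef_pos: [564.9, -246.7, 145.1]
ee_rot: [-0.0, 0.994, 0.113, -0.0]
force: [0.4, -0.7, -2.8]
grip_width: 0.579
```

Emit:
{"fn": "arm_command", "kwargs": {"steps": [0,0,0.4,0,0,0,0,0.5,0,0,0,0,0.6,0,0,0,0,0.6,0,0,0,0,0.5,0,0]}}

```text
time_s: 5.38
eef_pos: [564.8, -246.7, 275.9]
ee_rot: [0.0, 0.994, 0.113, 0.0]
force: [0.2, -0.5, -3.1]
grip_width: 0.576
```

Run:
```python
from h import *
s=sense(); print(s["time_s"],s["eef_pos"],s["ee_rot"],s["force"],s["grip_width"])
q=capture("side");w=capture("wrist");t=capture("top")
for n,p in(("side",q),("wrist",w),("top",t)):
    print(n,[(np.round(d["point"]).tolist(),round(d["score"],2)) for d in search_frame(p,"meter")])
np.save("w2.npy",w,allow_pickle=True)
a=cv2.resize(q["frame"][100:220,290:410],(360,360)); b=cv2.resize(w["frame"],(440,275))
o=np.zeros((360,800,3),np.uint8);o[:,:360]=a;o[:275,360:]=b
cv2.imwrite("pics/w2.png",o)
```

```text
5.375 [ 564.76481872 -246.69952411  275.87905393] [1.30519867e-04 9.93603077e-01 1.12928314e-01 3.23641722e-04] [ 0.23772674 -0.53529314 -3.09637354] 0.5764451724179332
side [([682.0, -169.0, 72.0], 0.72), ([420.0, -244.0, 69.0], 0.66), ([566.0, -222.0, 255.0], 0.63)]
wrist [([680.0, -192.0, 127.0], 0.76), ([584.0, -246.0, 328.0], 0.74)]
top [([673.0, -191.0, 118.0], 0.62), ([549.0, 12.0, 7.0], 0.39)]
```

View pics/w2.png

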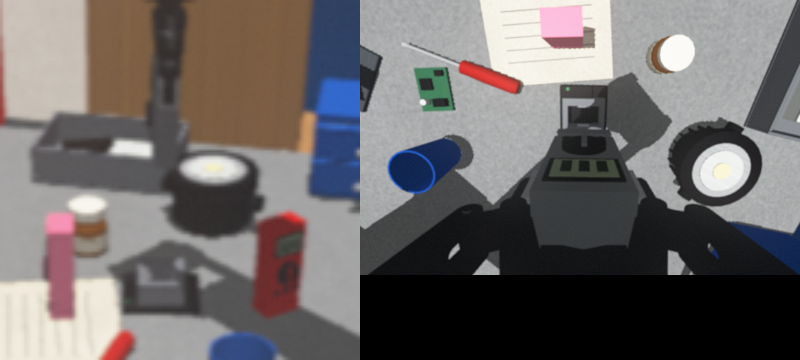

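Emit:
{"fn": "arm_command", "kwargs": {"steps": [-0.2,0.5,0,-0.5,0,-0.2,0.9,0,-0.7,0,-0.2,1,0,-0.8,0,-0.2,1,0,-0.8,0,-0.2,1,0,-0.8,0]}}

```text
time_s: 6.3
eef_pos: [514.0, -25.4, 272.8]
ee_rot: [-0.0, 0.999, -0.045, -0.001]
force: [0.6, -0.4, -2.1]
grip_width: 0.574
```

Emit:
{"fn": "arm_command", "kwargs": {"steps": [-0.2,1,0,-0.8,0,-0.2,1,0,-0.8,0,-0.2,0.9,0,-0.4,0,-0.2,0.6,0,0,0,0,0,0,0,0]}}

```text
time_s: 6.92
eef_pos: [473.9, 149.5, 273.0]
ee_rot: [0.0, 0.992, -0.129, -0.001]
force: [0.3, 0.1, -1.8]
grip_width: 0.577
```

Run:
```python
from h import *
s=sense(); print(s["time_s"],s["eef_pos"],s["ee_rot"],s["force"],s["grip_width"])
w=capture("wrist")
for n in("stand","rest","meter"): print(n,[(np.round(d["point"]).tolist(),round(d["score"],2)) for d in search_frame(w,n)])
np.save("w3.npy",w,allow_pickle=True)
cv2.imwrite("pics/w3.png",cv2.resize(w["frame"][0:300,100:500],(800,600),interpolation=cv2.INTER_CUBIC))
```

```text
6.925 [473.9175148  149.51345195 273.02603991] [ 4.71136750e-05  9.91589416e-01 -1.29420667e-01 -8.47975375e-04] [ 0.31736913  0.12540813 -1.76676263] 0.5771698867117415
stand [([542.0, 173.0, 85.0], 0.59), ([548.0, 13.0, 6.0], 0.52)]
rest [([535.0, 175.0, 93.0], 0.92)]
meter []
```

View pics/w3.png

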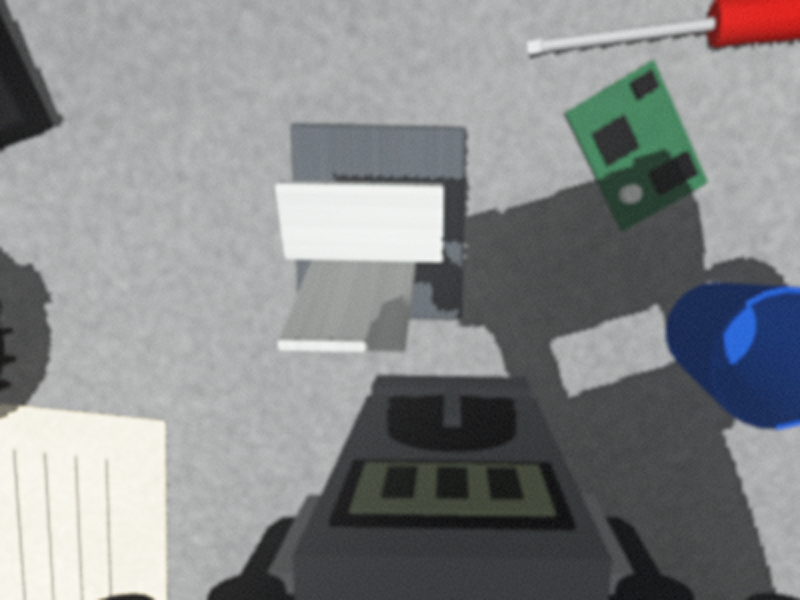

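Run:
```python
from h import *
from scipy.optimize import least_squares
w=np.load("w3.npy",allow_pickle=True).item()
px=lambda L:np.array(L,float)/2+[100,0]
obj=np.array([[20,38,0],[20,-38,0],[-16,38,0],[-16,-38,0],[-16,25,78],[-16,-25,78]],float)
uv=px([(275,184),(444,184),(285,262),(442,262),(278,341),(407,346)])
def X(v,P): return P@(Rz(v[2])@Ry(-0.35)).T+[v[0],v[1],v[3]]
for fz in(0,1):
    f=lambda v:(proj(w,X(v if fz else [*v[:3],88],obj))-uv).ravel()
    r=least_squares(f,[540,173,-.25,88]); print(r.x.round(2),np.degrees(r.x[2]),f(r.x).round(1))
a,b=[back(w,u,8) for u in px([(291,123),(466,128)])]; d=a-b; y=np.arctan2(-d[0],d[1]); print("stand",(a+b)/2-55*np.array([np.cos(y),np.sin(y),0]),np.degrees(y),np.linalg.norm(d))
# held meter, yaw from tool, relative to TCP
s=sense(); q=s["ee_rot"]; yaw=2*np.arctan2(q[2],q[1]); print("tool yaw",np.degrees(yaw))
o2=np.array([[16,25,0],[16,-25,0]],float); u2=px([(376,377),(528,377)])
g=lambda v:(proj(w,o2@Rz(yaw).T+v+s["eef_pos"])-u2).ravel()
r=least_squares(g,[0,0,-77.]); print("foot in TCP (world axes)",r.x.round(1),"rot into tool yaw",(Rz(-yaw)@r.x).round(1),g(r.x).round(1))
```

```text
[ 5.4388e+02  1.7349e+02 -2.7000e-01  8.8000e+01] -15.49574280138911 [ 0.2  0.7 -0.9  1.8  0.4 -1.3 -0.1 -0.3  0.6  0.4 -0.3 -1.4]
[ 5.4406e+02  1.7280e+02 -2.7000e-01  9.2530e+01] -15.44364799929184 [-0.4  0.1 -0.2  1.1 -0.  -1.3  0.6 -0.4 -0.   1.   0.1 -0.8]
stand [543.58368185 173.5612481    8.        ] -16.30857262385227 98.88300570639925
tool yaw -15.102819286992412
foot in TCP (world axes) [ -0.6   1.  -71.7] rot into tool yaw [ -0.9   0.8 -71.7] [ 0.  -0.2 -0.   0.2]
```

Emit:
{"fn": "arm_command", "kwargs": {"steps": [0.4,0.13,0,0,0,0.7,0.23,0,0,0,0.32,0.1,0,0,0,0,0,-0.6,0,0,0,0,-0.6,0,0]}}

```text
time_s: 7.75
eef_pos: [546.4, 169.9, 212.6]
ee_rot: [0.0, 0.991, -0.132, -0.0]
force: [0.1, 0.2, -2.1]
grip_width: 0.575
```

Emit:
{"fn": "arm_command", "kwargs": {"steps": [0,0,-0.4,0,0,0,0,-0.1,0,0,0,0,0,0,0]}}

```text
time_s: 8.12
eef_pos: [546.3, 170.5, 189.1]
ee_rot: [-0.0, 0.991, -0.131, 0.0]
force: [-0.4, -0.0, -2.1]
grip_width: 0.577
```

Emit:
{"fn": "arm_command", "kwargs": {"steps": [-0.02,0.04,-0.16,0,0,0,0,-0.08,0,0,0,0,-0.06,0,0,0,0,0,0,0]}}

```text
time_s: 8.62
eef_pos: [544.9, 173.0, 173.7]
ee_rot: [0.0, 0.991, -0.131, -0.0]
force: [-0.1, -0.7, -2.5]
grip_width: 0.577
```

Emit:
{"fn": "arm_command", "kwargs": {"steps": [0,0,-0.04,0,0,0,0,0,0,0]}}

```text
time_s: 8.88
eef_pos: [544.9, 173.0, 171.7]
ee_rot: [0.0, 0.991, -0.131, -0.0]
force: [-0.1, 0.8, -2.6]
grip_width: 0.577
```

Emit:
{"fn": "arm_command", "kwargs": {"steps": [0,0,-0.04,0,0,0,0,0,0,0]}}

```text
time_s: 9.12
eef_pos: [545.2, 173.0, 170.9]
ee_rot: [-0.0, 0.991, -0.131, 0.001]
force: [-2.7, -0.6, 6.0]
grip_width: 0.583
```

Emit:
{"fn": "arm_command", "kwargs": {"steps": [0,0,-0.04,0,0,0,0,0,0,0]}}

```text
time_s: 9.38
eef_pos: [545.4, 173.0, 170.7]
ee_rot: [-0.0, 0.991, -0.131, 0.002]
force: [-6.5, -1.7, 18.6]
grip_width: 0.58
```

Emit:
{"fn": "arm_command", "kwargs": {"steps": [0,0,0,0,0,-0.08,0.02,-0.01,0,0,-0.08,0.02,-0.02,0,0,-0.08,0.02,-0.03,0,0,-0.07,0.02,-0.03,0,0], "grip_force": 20}}

```text
time_s: 10.0
eef_pos: [532.6, 176.7, 167.1]
ee_rot: [-0.001, 0.991, -0.131, 0.006]
force: [3.4, -1.4, 17.5]
grip_width: 0.583
```

Run:
```python
from h import *
s=sense(); print(s["time_s"],s["eef_pos"],s["ee_rot"],s["force"],s["grip_width"])
q=capture("side");w=capture("wrist")
a=cv2.resize(q["frame"][195:285,280:370],(450,450),interpolation=cv2.INTER_CUBIC); b=cv2.resize(w["frame"][0:400,150:500],(350,400))
o=np.zeros((450,800,3),np.uint8);o[:,:450]=a;o[:400,450:]=b
cv2.imwrite("pics/p1.png",o)
```

```text
10.0 [532.6194457  176.67389437 167.06522078] [-7.88098008e-04  9.91348545e-01 -1.31128654e-01  5.71991919e-03] [ 3.44836194 -1.44505804 17.48622873] 0.5827164337650388
```

View pics/p1.png

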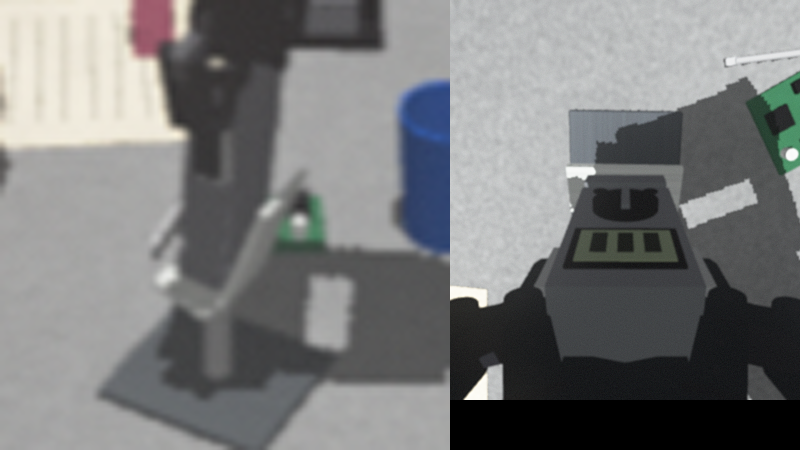

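Emit:
{"fn": "arm_command", "kwargs": {"steps": [-0.08,0.02,-0.03,0,0,-0.08,0.02,-0.03,0,0,-0.08,0.02,-0.04,0,0,-0.07,0.02,-0.04,0,0,0,0,0,0,0]}}

```text
time_s: 10.72
eef_pos: [516.7, 181.1, 160.2]
ee_rot: [-0.001, 0.991, -0.131, 0.005]
force: [1.2, -0.3, 17.5]
grip_width: 0.584
```

Run:
```python
from h import *
s=sense(); print(s["time_s"],s["eef_pos"],s["ee_rot"],s["force"],s["grip_width"])
q=capture("side");w=capture("wrist")
k=6;o1=np.array([280,195]);a=cv2.resize(q["frame"][195:270,280:350],None,fx=k,fy=k,interpolation=cv2.INTER_CUBIC)
b=w["frame"][0:400,150:500].copy()
P=box(-16,16,-25,25,0,125)@(Rz(-.27)@Ry(-.35)).T+[544,173.4,88]
draw(a,q,P,o1,k,(0,255,0)); draw(b,w,P,np.array([150,0]),1,(0,255,0))
o=np.zeros((450,800,3),np.uint8);o[:450,:420]=a;o[:400,450:]=b
cv2.imwrite("pics/p2.png",o)
```

```text
10.725 [516.71056238 181.13988676 160.18594128] [-0.00106582  0.99136582 -0.13101729  0.00521062] [ 1.24281548 -0.25702984 17.48677897] 0.5835200962102496
```

View pics/p2.png

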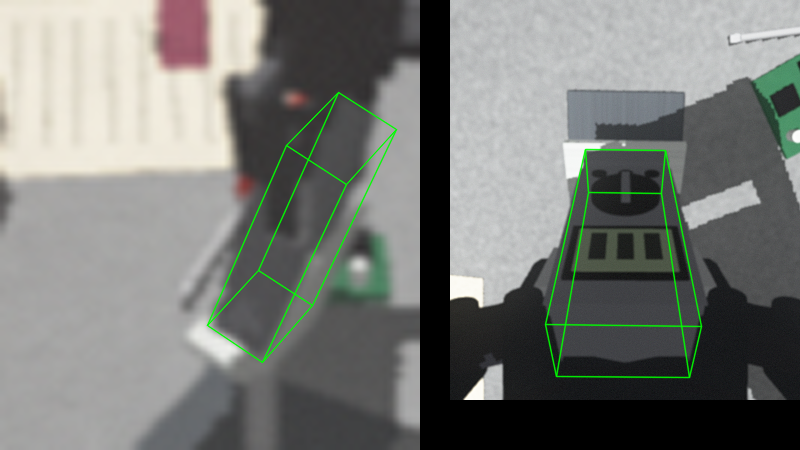

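Emit:
{"fn": "arm_command", "kwargs": {"steps": [-0.06,0.02,-0.01,0,0,-0.02,0,0.03,0,0,0,0,0.03,0,0,0,0,0,0,0]}}

```text
time_s: 11.32
eef_pos: [512.0, 181.7, 160.0]
ee_rot: [-0.0, 0.991, -0.131, 0.003]
force: [6.2, -0.4, -0.1]
grip_width: 0.58
```

Emit:
{"fn": "arm_command", "kwargs": {"steps": [0,0,0,0,62,0,0,0,0,68,0,0,0,0,80,0,0,0,0,100,0,0,0,0,100]}}

```text
time_s: 11.95
eef_pos: [509.9, 182.0, 158.8]
ee_rot: [-0.0, 0.991, -0.131, -0.0]
force: [-0.3, 0.1, -0.2]
grip_width: 1.004
```

Run:
```python
from h import *
s=sense(); print(s["time_s"],s["eef_pos"],s["force"],s["grip_width"])
q=capture("side");w=capture("wrist")
for p in(q,w): print([(np.round(d["point"]).tolist(),round(d["score"],2)) for d in search_frame(p,"meter")])
k=6;o1=np.array([280,195]);a=cv2.resize(q["frame"][195:270,280:350],None,fx=k,fy=k,interpolation=cv2.INTER_CUBIC)
b=w["frame"][0:400,150:500].copy()
P=box(-16,16,-25,25,0,125)@(Rz(-.27)@Ry(-.35)).T+[544,173.4,88]
draw(a,q,P,o1,k,(0,255,0)); draw(b,w,P,np.array([150,0]),1,(0,255,0))
o=np.zeros((450,800,3),np.uint8);o[:450,:420]=a;o[:400,450:]=b
cv2.imwrite("pics/p3.png",o)
```

```text
11.95 [509.90021466 181.98616496 158.78956143] [-0.31347525  0.06359423 -0.19070203] 1.003504231781629
[([686.0, -169.0, 73.0], 0.85), ([517.0, 200.0, 165.0], 0.68), ([510.0, -437.0, 38.0], 0.67), ([422.0, -247.0, 72.0], 0.59), ([787.0, 57.0, 85.0], 0.51)]
[([533.0, 178.0, 193.0], 0.83), ([552.0, 17.0, 8.0], 0.49)]
```

View pics/p3.png

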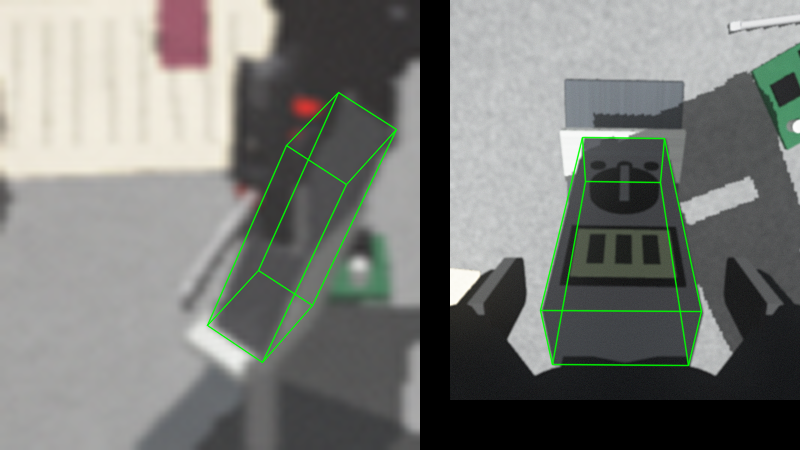

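The meter matches the predicted final pose in both views, with the fingers clear on both sides. Retreating straight up.

Emit:
{"fn": "arm_command", "kwargs": {"steps": [0,0,0.3,0,100,0,0,0.6,0,100,0,0,0.9,0,100,0,0,0.9,0,100,0,0,0.3,0,100]}}

```text
time_s: 12.78
eef_pos: [510.4, 182.1, 312.5]
ee_rot: [-0.001, 0.991, -0.131, 0.003]
force: [-0.4, 0.3, -1.0]
grip_width: 1.0
```

Emit:
{"fn": "arm_command", "kwargs": {"steps": [-0.5,0,0,0,100,-0.8,0,0,0,100,-0.4,0,0,0,100,0,0,0,0,100,0,0,0,0,100]}}

```text
time_s: 13.4
eef_pos: [425.5, 181.9, 308.7]
ee_rot: [0.0, 0.991, -0.131, -0.0]
force: [-0.5, -0.0, -0.2]
grip_width: 0.998
```

Run:
```python
from h import *
s=sense(); print(s["time_s"],s["eef_pos"],s["force"],s["grip_width"])
q=capture("side");w=capture("wrist")
k=6;o1=np.array([280,195]);a=cv2.resize(q["frame"][195:270,280:350],None,fx=k,fy=k,interpolation=cv2.INTER_CUBIC)
b=w["frame"][0:400,150:500].copy()
P=box(-16,16,-25,25,0,125)@(Rz(-.27)@Ry(-.35)).T+[544,173.4,88]
draw(a,q,P,o1,k,(0,255,0)); draw(b,w,P,np.array([150,0]),1,(0,255,0))
o=np.zeros((450,800,3),np.uint8);o[:450,:420]=a;o[:400,450:]=b
cv2.imwrite("pics/p4.png",o)
```

```text
13.4 [425.4691078  181.90731836 308.72022696] [-0.50104632 -0.03190154 -0.17402731] 0.9977452230770387
```

View pics/p4.png

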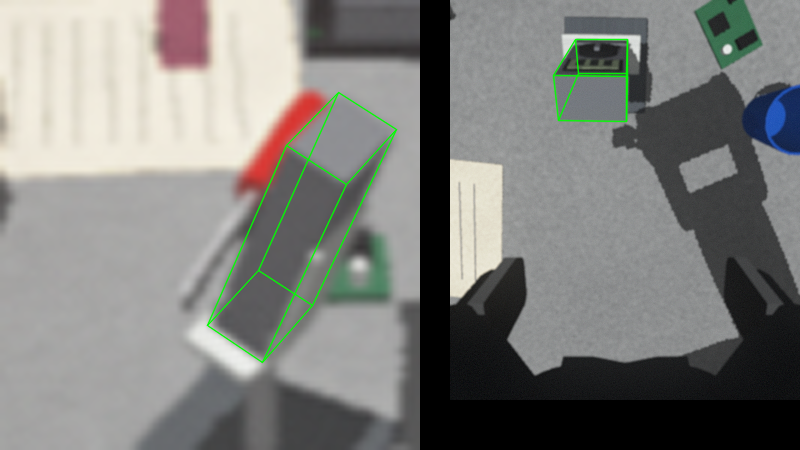

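The meter stands flush on the ledge and matches the predicted pose in both views. The arm is clear, so I'm handing in.

```bash
python3 -c "
from h import *
print(finish_job())"
```

```text
the job is handed in; nothing more can be done
None
```

The grey meter is out of its dock and standing on the ledge, released and leaning flat against the backrest with its screen outward. The job was handed in at about 13.5 s of the 43 s allowed; no verdict was reported.

- **How:** I pulled the meter straight up and set its front foot edge on the ledge. Keeping it pressed lightly, I pivoted it back in a soft 20 N grip until it met the backrest. Then I opened the fingers, rose straight up and backed away.
- **Last checks:** After the retreat, the predicted final pose overlaid on the side and wrist pictures matched the meter closely. The tool force read about zero with the gripper open. I judged the match by eye and did not fit the meter's final pose in numbers.
- **Bystanders:** I never touched them on purpose, and those in view looked undisturbed, but I did not re-measure them at the end.
- **Disagreements:** Two estimates of how far the foot sat below the tool differed by about 5 mm (72 against 77 mm); contact with the ledge agreed with 77 mm. The dock fit and the meter's own edges differed by about 5 mm sideways, which caused no trouble in the grasp.
- **Pictures:** I viewed 12, two over the budget of 10, to check the pivoting and release.

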